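# Change the kaleidoscope barrel in the marking cradle and hold the next one down

## Robot

A 6-joint arm with a two-finger parallel gripper is mounted at the origin on a cart in front of the work surface, level with it; the furniture and walls round the work are solid. World frame = base frame: x ahead of the robot, y to its left, z up, the work surface at z = 0. Lengths are in m, angles in degrees, forces in N, time in s.
With the tool pointing down it reaches from about 0.425 to 1.125 m from the base axis. Payload 14.9 kg.
Tool frame: the origin (TCP) lies on the mounting face of the last link; the fingertips stand 191 mm ahead of it and the grasp point (between the pads) lies 172 mm ahead of it (manip.tip_extent is the distance from the TCP to the fingertips, in m); z points along the fingers, y is the line along which they close (so a half turn about z gives the same grasp; the last joint's range is limited). The gripper opens to 91 mm and grips with 3 to 60 N. Pads are 32 mm wide; open, the fingers measure 118 mm over their backs; the gripper's body (76 mm by 178 mm) begins 60 mm behind the grasp point.
Start: joints at [72.92, 21.709, 99.362, -0, 58.929, -1.908], TCP at [0.183, 0.676, 0.405] pointing down, gripper open.
Joint ranges: [-158.91, 158.91], [-42.39, 125.64], [0.06, 152.35], [-60.88, 240.88], [17.5, 164.5], [-176.32, 176.32]. Speed limits (degrees/s): [108.29, 108.29, 136.94, 180, 180, 180].

## Interface

Orientations are given as a 3x3 rotation matrix whose columns are the frame's x, y, z axes.
In Python, from cell import telemetry, eyes, manip gives the robot as it stands.
- The arm moves only by the tool apply_moves, never from a script. Its argument "commands" is a list of rows, each a list of 3 entries, a list of its own where there are three numbers: the opening, from 0 (shut) to 1 (fully open), then the shift along the tool's x, y, z in m, then the turn about the tool's z in degrees. In form: [[fingers, [dx, dy, dz], twist], ...]. A call has 1 to 12 rows; each row is the pose to reach, as a shift and turn from the pose commanded when the call began, along the tool's axes at that moment; what a row does not reach only later rows make up. A row lasts 1/10 s, in which the tool goes at most 50 mm and 8.59 degrees, less where a joint would pass 70% of its speed; a pose out of reach is approached as far as the arm can. A call with a gripper value outside its range is refused whole. The fingers move at their own pace and stop on an object; "grip_force" is the grip in N (left out, the last holds). Time passes only in rows, so rows that repeat a pose let the fingers close. It gives the time, the measured TCP pose, the force, the opening and the grip force at its end, in the units of the state.
- telemetry.sense(): the state, without advancing time (a new reading comes with each control period).
- eyes.camera(name): name is "scene" or "top"; returns a dict with "pixels" (384x512x3 uint8, blue, green, red), "depth" (384x512 float32, m along the optical axis (not along the pixel's ray), 0 where there is no reading), "camera_matrix" (3x3 intrinsics, pixels), "R" (3x3) and "t" (3): a world point X has camera coordinates R X + t. Camera axes: x right, y down, z forward; pixel columns grow to the right and rows downward; lengths in m; the calibration is good to about 2 mm. A picture is of the moment at which its call begins.
- manip.hand_in(): hands the job in; it is judged then, once.
The state is a dict: "clock": time; "joints": joint angles; "dq": joint speeds; "tau": joint torques, N m; "ee_pos": TCP position; "tool_rot": TCP orientation; "force": force on the tool from outside, world axes, zero at the start; "wrist_torque": the same for the moment, N m; "gripper_width": opening from 0.0 (shut) to 1.0 (fully open); "finger_force": force on a finger pad.
Only numpy, scipy, OpenCV 4.12 (cv2) and the standard library are available. Lean on these libraries where they do the work, as an engineer would, in place of code of your own. Each camera call takes 0.05 s, during which the arm holds its last target. There are 200 camera calls.

## Task

The pale barrel in the V-cradle has been marked out: lift it out and lay it in the empty groove of the work tray, beside the other pale one. Then take the dark barrel from the tray, lay it in the cradle with its end up against the steel end stop, and hold it pressed down with about 15 N, so that it bears firmly on both sides of the V and cannot roll while I pencil its line. Finish like that, still holding it down: do not let go, do not force it (never more than 45 N on one side), and leave the third barrel and the other things on the bench where they are.

Things in the scene. Friction and masses are not known exactly. Their poses are not given: they have to be found in the camera images.
- cradle: Marking cradle fixed to the middle of the bench, slightly turned: wooden base 158 x 78 x 16 mm, two blue iron V-rests (24 mm long, 52 mm wide, 46 mm high over the bench, centred at x = -38 and +38 mm), steel end stop at the +x end (face at x = +60 mm, plate 36 mm wide, 58 mm high). Origin on the bench under the middle of the V; x along the V to the stop, z up.
- seat (a point): 52 mm above the bench: the centre of a barrel that rests on both sides of the 90 degree V with its end against the stop. Axes as the cradle's. Contact lines lie 45 degrees below the barrel's axis on either side. In the 52 mm gap between the V-rests the base is 36 mm below this point, so fingers fit beside a seated barrel. All rigid: force rises steeply on contact.
- strip_left: The bright steel wear strips on the left (+y of the cradle) side of the V, one on each V-rest, 24 x 20 x 3 mm. Frame as the cradle's.
- strip_right: The same on the right (-y of the cradle) side of the V.
- tray: Grey tray fixed to the right part of the bench, slightly turned, behind a vice (98 mm high), before a drawer cabinet (205 mm high). 144 x 200 mm; end walls 30 mm high at its x ends (inner faces 128 mm apart), no side walls. Three green-floored grooves along x, 31 mm wide, 70 mm apart, floors 8 mm and ribs 14 mm above the bench; 34 mm between barrels. Origin on the bench under its centre; z up.
- groove0 (a point): Centre of a barrel lying in the tray's groove at y = -70 mm (26 mm above the bench). Axes as the tray's.
- groove1 (a point): The same for the middle groove, which is empty at the start.
- groove2 (a point): The same for the groove at y = +70 mm.
- pale_barrel: Turned wooden kaleidoscope barrel, a plain cylinder 36 mm in diameter and 120 mm long with a brass ring and a dark glass disc at each end (both ends alike), about 0.13 kg. Origin at its centre, x along its axis. Pale wood with a thin pencil line along it. At the start it lies in the cradle.
- dark_barrel: Turned wooden kaleidoscope barrel, a plain cylinder 36 mm in diameter and 120 mm long with a brass ring and a dark glass disc at each end (both ends alike), about 0.13 kg. Origin at its centre, x along its axis. Dark brown wood, unmarked. At the start it lies in one of the two outer grooves of the tray.
- tray_barrel: Turned wooden kaleidoscope barrel, a plain cylinder 36 mm in diameter and 120 mm long with a brass ring and a dark glass disc at each end (both ends alike), about 0.13 kg. Origin at its centre, x along its axis. Pale wood with a pencil line; it lies in the other outer groove of the tray and stays there.
- sealer: Can of sealer, white with dark cap, 64 mm in diameter and 112 mm high, standing at the back right; origin at the centre of its foot. Stays.
- scroll_chuck: Grey steel lathe chuck, 92 mm in diameter, 73 mm high, standing at the back, left of the blue cabinet of small drawers; origin at the centre of its foot. Stays.
There are look-alikes about, which are no part of the job. Leave any orange look-alike of the dark_barrel alone.

How it is judged (in metres and radians):
On the way, in this order (a step that is already met when the one before it is completed fails the run):
1. the pale barrel lies in a groove of the tray, let go ((distance between pale_barrel and groove0 below 0.008 m or distance between pale_barrel and groove1 below 0.008 m or distance between pale_barrel and groove2 below 0.008 m) and z of pale_barrel in the frame of tray below 0.029 m and angle between the x axis of pale_barrel and the x axis of tray, either way round below 0.06 rad and contact force between each of the arm, the fingers and pale_barrel below 0.2 N and linear speed of pale_barrel below 0.02 m/s), for 0.2 s.
2. the dark barrel is seated in the cradle against the stop and pressed on both sides of the V (x of dark_barrel in the frame of seat between -0.0025 and 0.002 m and distance between dark_barrel and seat below 0.004 m and z of dark_barrel in the frame of seat below 0.002 m and angle between the x axis of dark_barrel and the x axis of cradle, either way round below 0.03 rad and contact force between dark_barrel and strip_left above 3 N and contact force between dark_barrel and strip_right above 3 N and contact force between the fingers and dark_barrel above 2 N and linear speed of dark_barrel below 0.02 m/s), for 0.2 s.
At the end, for the whole second after the job is handed in: The dark barrel is within 4 mm of its seat, at most 2 mm high and 2.5 mm off the stop, within 0.03 rad of the V, touched by the fingers and pressed with over 3 N on each side of the V; both pale barrels lie down in grooves (within 8 mm, 0.06 rad), the moved one released (all of step 1 and all of step 2 and (distance between tray_barrel and groove0 below 0.008 m or distance between tray_barrel and groove1 below 0.008 m or distance between tray_barrel and groove2 below 0.008 m) and z of tray_barrel in the frame of tray below 0.029 m and angle between the x axis of tray_barrel and the x axis of tray, either way round below 0.06 rad); the arm keeps its last pose, push and grip.
It fails at once if the barrel is forced: more than 45 N on one side of the V (contact force between dark_barrel and strip_left above 45 N or contact force between dark_barrel and strip_right above 45 N).
It fails at once if the third barrel is taken out of its groove (distance of tray_barrel from where it was at the start of the episode above 0.02 m).
It fails at once if another thing on the bench is shifted (distance of any of sealer, scroll_chuck from where it was at the start of the episode above 0.02 m).
It also fails if it takes over 58 s, if anything falls off the work surface, if the arm or the gripper's body presses on something with over 40 N, if the wrist force passes 120 N, or if a joint passes its speed limit or range.

## Working session

There is one attempt and no reset: what is moved stays moved. The work goes in short steps, Python scripts to look and compute and a tool call to move; the robot and the scene stay as the last step left them, time stands still between calls to the robot, and variables do not carry over. Pictures are saved under pics/ and viewed, at most 10 in all, crops included, and the job is handed in when it is done.

Besides the shell and the picture viewer there is one more tool, called after "Call:" as name(argument=value, ...), one argument or row to a line, values as JSON. apply_moves: Moves the arm, as the interface text tells. Its arguments: {"type":"object","properties":{"commands":{"type":"array","items":{"type":"array"}},"grip_force":{"type":"number"}},"required":["commands"]}

```bash
mkdir -p pics; cat > h.py <<'E'
import numpy as np, cv2
from cell import telemetry, eyes, manip
def grab(n):
    c=eyes.camera(n); np.savez('%s.npz'%n,**{k:np.asarray(v) for k,v in c.items()}); return c
def load(n): return dict(np.load('%s.npz'%n))
def cloud(c):
    K=c['camera_matrix'];d=c['depth'];v,u=np.mgrid[:d.shape[0],:d.shape[1]]
    P=np.stack([(u-K[0,2])/K[0,0]*d,(v-K[1,2])/K[1,1]*d,d],-1)
    W=(P-c['t'])@c['R']; W[d==0]=np.nan; return W
E
python3 - <<'E'
from h import *
print(telemetry.sense())
for n in('scene','top'):
    c=grab(n); print(n,c['R'],c['t'],c['camera_matrix'])
    cv2.imwrite('pics/%s0.png'%n,cv2.resize(c['pixels'],(800,600),interpolation=cv2.INTER_CUBIC))
E
```

```text
{'clock': 0.0, 'joints': array([ 7.29204189e+01,  2.17368421e+01,  9.93970962e+01, -9.70648427e-04,
        5.89289776e+01, -1.90637464e+00]), 'dq': array([-0.04648305, -0.05728593, -0.00086945, -0.14028765, -0.07905409,
       -0.03391618]), 'tau': array([ 2.22147937e-03, -7.63707590e+01, -4.34374559e+01,  6.51434949e-02,
        4.23585589e-02, -8.26359746e-05]), 'ee_pos': array([0.18314495, 0.67540664, 0.4040957 ]), 'tool_rot': array([[-9.65141285e-01,  2.61729258e-01, -3.08637786e-04],
       [ 2.61729439e-01,  9.65140710e-01, -1.05392220e-03],
       [ 2.20366161e-05, -1.09796342e-03, -9.99999397e-01]]), 'force': array([ 0.17975655,  0.42374923, -0.08917858]), 'wrist_torque': array([-0.03293539, -0.03513846,  0.02346761]), 'finger_force': 0.0, 'gripper_width': 1.0015021743190422}
scene [[ 0.78182595 -0.62339469 -0.01127976]
 [-0.35577783 -0.43119343 -0.8291528 ]
 [ 0.51202569  0.65226627 -0.55890823]] [-0.4267997   0.31383509  0.57274717] [[395.46763122   0.         256.32129585]
 [  0.         395.46763122 195.21844741]
 [  0.           0.           1.        ]]
top [[-6.04284102e-04 -9.99996373e-01 -2.62453567e-03]
 [-9.93574807e-01  8.97433261e-04 -1.13173751e-01]
 [ 1.13175696e-01  2.53928343e-03 -9.93571746e-01]] [0.13480723 0.65269447 1.07147163] [[414.95205813   0.         254.70443153]
 [  0.         414.95205813 189.06755705]
 [  0.           0.           1.        ]]
```

View pics/scene0.png

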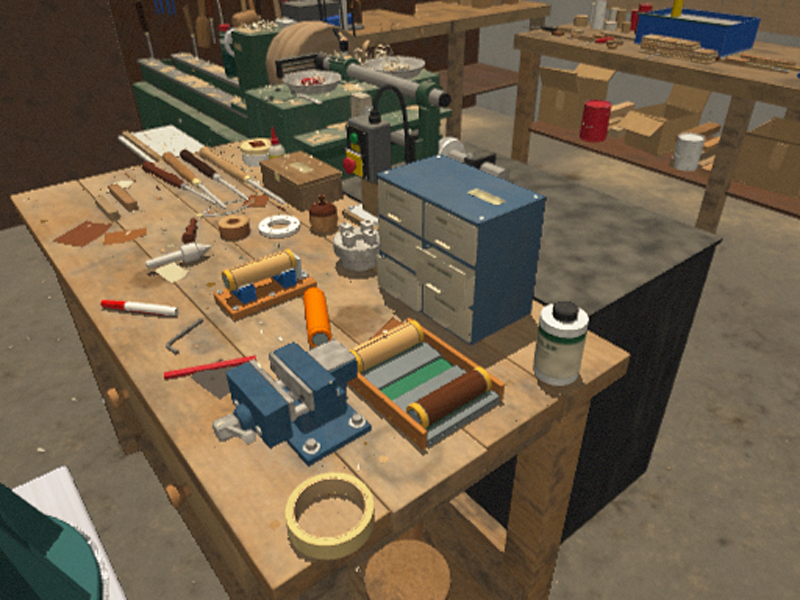

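View pics/top0.png

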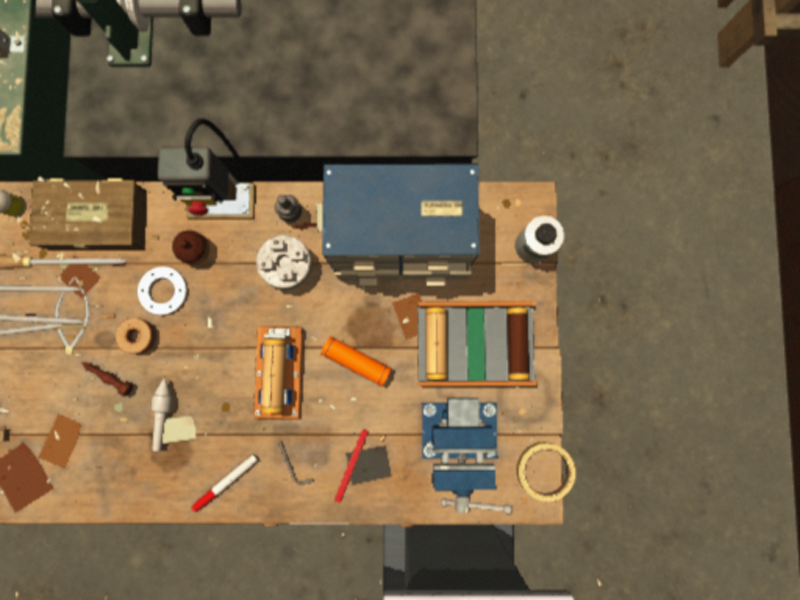

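Top view (800x600): the pale barrel in the cradle is at (275,375), with the stop at its top end (278,332). The tray holds the pale tray_barrel at (437,343), an empty green groove at (476,343) and a dark brown barrel at (517,343). There is also an orange cylinder at (356,361). The dark_barrel is the brown one at (517,343), in an outer groove; the orange one is the look-alike, so I leave it alone. I'll measure these and confirm in a crop.

```bash
python3 - <<'E'
from h import *
c=load('top'); W=cloud(c); px=c['pixels']
s=512/800
def fit(name,box,lo,hi):
    u0,v0,u1,v1=[int(b*s) for b in box]; w=W[v0:v1,u0:u1].reshape(-1,3)
    m=(w[:,2]>lo)&(w[:,2]<hi); q=w[m]
    (cx,cy),(a,b),_=r=cv2.minAreaRect(q[:,:2].astype(np.float32)); 
    bp=cv2.boxPoints(r); e=[bp[1]-bp[0],bp[2]-bp[1]]; L=max(e,key=np.linalg.norm)
    print(name,'n',m.sum(),'c',np.round([cx,cy],4),'size',np.round([a,b],4),'ang',round(np.degrees(np.arctan2(L[1],L[0]))%180,2),'zmax p95',np.round(np.percentile(q[:,2],[5,50,95]),4))
fit('pale',(258,335,300,412),.053,.08)
fit('palestop',(258,320,300,340),.050,.07)
fit('trayb',(422,300,452,385),.03,.06)
fit('dark',(503,300,535,385),.033,.06)
fit('cradle base',(245,318,310,425),.010,.022)
fit('tray all',(410,290,545,395),.006,.06)
fit('traywall top',(410,290,545,318),.025,.04)
fit('traywall bot',(410,372,545,395),.025,.04)
fit('vice',(415,390,505,520),.03,.2)
fit('orange',(315,330,395,390),.012,.08)
fit('cabinet',(320,160,490,285),.1,.3)
cr=px[170:270,140:360]; cv2.imwrite('pics/crop1.png',cv2.resize(cr,(792,360),interpolation=cv2.INTER_CUBIC))
E
```

```text
pale n 654 c [0.5238 0.3424] size [0.036  0.1236] ang 178.82 zmax p95 [0.057  0.0673 0.0721]
palestop n 39 c [0.5827 0.3407] size [0.0348 0.0056] ang 89.56 zmax p95 [0.0551 0.0587 0.0613]
trayb n 658 c [0.5723 0.0692] size [0.0483 0.1357] ang 179.97 zmax p95 [0.0311 0.0414 0.0469]
dark n 583 c [ 0.5735 -0.0698] size [0.0534 0.138 ] ang 179.94 zmax p95 [0.0341 0.0422 0.0467]
cradle base n 850 c [0.5225 0.3423] size [0.079  0.1578] ang 178.52 zmax p95 [0.0129 0.0166 0.0206]
tray all n 3999 c [0.5736 0.0024] size [0.1777 0.2195] ang 92.21 zmax p95 [0.0087 0.0174 0.045 ]
traywall top n 285 c [0.6306 0.0021] size [0.1983 0.0255] ang 89.94 zmax p95 [0.0269 0.0311 0.0382]
traywall bot n 282 c [ 5.11e-01 -2.00e-04] size [0.1989 0.0238] ang 89.97 zmax p95 [0.0268 0.031  0.0389]
vice n 2187 c [0.3908 0.0322] size [0.1841 0.1064] ang 6.43 zmax p95 [0.062  0.0962 0.1005]
orange n 603 c [0.5409 0.2075] size [0.1199 0.0356] ang 62.45 zmax p95 [0.0234 0.0335 0.0384]
cabinet n 6614 c [0.7521 0.131 ] size [0.1546 0.2304] ang 90.4 zmax p95 [0.1536 0.2061 0.2091]
```

View pics/crop1.png

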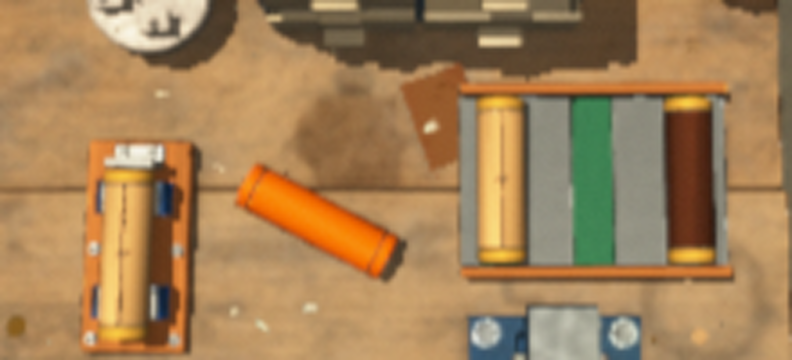

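The crop confirms it: the brown barrel with brass rings at (690,180) is in the outer groove, the green floor at (592,180) is empty, and the orange one at (320,220) is on the bench. Next I refine the axes.

```bash
cat >> h.py <<'E'
def ray(c,u,v,z):
    K=c['camera_matrix']; d=c['R'].T@np.array([(u-K[0,2])/K[0,0],(v-K[1,2])/K[1,1],1.]); o=-c['R'].T@c['t']
    return o+d*(z-o[2])/d[2]
def axis(c,W,xr,yr,zr,zpl=None):
    m=(W[...,0]>xr[0])&(W[...,0]<xr[1])&(W[...,1]>yr[0])&(W[...,1]<yr[1])&(W[...,2]>zr[0])&(W[...,2]<zr[1])
    q=W[m]; X=[];Y=[]
    for a in np.arange(xr[0],xr[1],.004):
        s=q[(q[:,0]>=a)&(q[:,0]<a+.004)]
        if len(s)>4: X.append(s[:,0].mean());Y.append((s[:,1].max()+s[:,1].min())/2)
    p=np.polyfit(X,Y,1); return np.degrees(np.arctan(p[0])),np.polyval(p,np.mean(xr)),np.mean(xr),len(q)
E
python3 - <<'E'
from h import *
c=load('top');W=cloud(c)
print('pale',axis(c,W,(.475,.575),(.30,.38),(.058,.08)))
print('trayb',axis(c,W,(.525,.62),(.04,.1),(.032,.06)))
print('dark',axis(c,W,(.525,.62),(-.1,-.04),(.032,.06)))
b=c['pixels'].astype(int); g=(b[...,1]>b[...,2]+35)&(b[...,1]>b[...,0]+15)
g[:, :280]=0; g[:180]=0; g[260:]=0; g[:,330:]=0
v,u=np.nonzero(g); P=np.array([ray(c,*uv,.008) for uv in zip(u,v)])
r=cv2.minAreaRect(P[:,:2].astype(np.float32)); print('green',len(u),r)
X=np.arange(P[:,0].min()+.006,P[:,0].max()-.006,.004);Y=[(lambda s:(s.max()+s.min())/2)(P[abs(P[:,0]-x)<.003][:,1]) for x in X]
p=np.polyfit(X,Y,1);print(np.degrees(np.arctan(p[0])),P[:,0].min(),P[:,0].max(),np.polyval(p,.5725))
# barrel ends along x (brass rings) near ridge
for n,yc,zr in(('pale',.3424,(.066,.08)),('trayb',.07,(.038,.06)),('dark',-.07,(.038,.06))):
    m=(abs(W[...,1]-yc)<.008)&(W[...,2]>zr[0])&(W[...,2]<zr[1])&(W[...,0]>.44)&(W[...,0]<.66); print(n,W[m][:,0].min(),W[m][:,0].max(),np.median(W[m][:,2]))
# stop front face edge
m=(abs(W[...,1]-.341)<.014)&(W[...,2]>.054)&(W[...,2]<.061)&(W[...,0]>.57)&(W[...,0]<.62);print('stop',W[m][:,0].min(),W[m][:,0].max())
# scene cam cross-check
s=load('scene');V=cloud(s)
print('S pale',axis(s,V,(.475,.575),(.30,.38),(.058,.08)));print('S dark',axis(s,V,(.525,.62),(-.1,-.04),(.032,.06)))
for n,yc,zr in(('pale',.3424,(.066,.08)),('dark',-.07,(.038,.06))):
    m=(abs(V[...,1]-yc)<.012)&(V[...,2]>zr[0])&(V[...,2]<zr[1])&(V[...,0]>.44)&(V[...,0]<.66); print(n,V[m][:,0].min(),V[m][:,0].max(),np.median(V[m][:,2]))
E
```

```text
pale (np.float64(-1.0618117550016992), np.float64(0.34195669966197684), np.float64(0.5249999999999999), 509)
trayb (np.float64(0.5933561232143626), np.float64(0.07089967436255201), np.float64(0.5725), 452)
dark (np.float64(-0.3879597298789728), np.float64(-0.06809703667247127), np.float64(0.5725), 456)
green 502 ((0.5730815529823303, 0.00012770667672157288), (0.12237962335348129, 0.029635833576321602), 0.5799350738525391)
-0.008995991550104186 0.5120139132517664 0.6341697169282416 0.00011243329214119134
pale 0.45740596453221755 0.5744240888570803 0.06964279028405411
trayb 0.4415385001022911 0.6309498712263532 0.04382832342920448
dark 0.5124481428668528 0.6310135013570858 0.04409889995835576
stop 0.5721441569810297 0.5853198395184125
S pale (np.float64(-0.4372653553211611), np.float64(0.33440376213548134), np.float64(0.5249999999999999), 291)
S dark (np.float64(-0.07524295070849289), np.float64(-0.07378478815954966), np.float64(0.5725), 530)
pale 0.45673187640661334 0.5757472732566091 0.06815063557538006
dark 0.5099948427145949 0.6314895427520737 0.04176671637081392
```

```bash
cat >> h.py <<'E'
def go(x,y,z,yaw,note=''):
    s=telemetry.sense();R=np.array(s['tool_rot']);d=np.array([x,y,z])-s['ee_pos']
    cur=np.degrees(np.arctan2(R[1,0],R[0,0])); t=-((yaw-cur+180)%360-180)
    print(note,'t',round(s['clock'],2),'shift',np.round(R.T@d,4),'twist',round(t,2),'F',np.round(s['force'],1),'g',round(s['gripper_width'],3),'j',np.round(s['joints'],0))
E
python3 -c "
from h import *
go(.517,.342,.30,178.8)"
```

```text
t 0.1 shift [-0.4095 -0.2344  0.1044] twist -13.97 F [ 0.4 -0.7 -0.7] g 0.998 j [73. 22. 99.  0. 59. -2.]
```

Call:
apply_moves(
  commands=[
    [0.65,[-0.41,-0.235,0.1],-14],
    [0.65,[-0.41,-0.235,0.1],-14],
    [0.65,[-0.41,-0.235,0.1],-14],
    [0.65,[-0.41,-0.235,0.1],-14],
    [0.65,[-0.41,-0.235,0.1],-14],
    [0.65,[-0.41,-0.235,0.1],-14],
    [0.65,[-0.41,-0.235,0.1],-14],
    [0.65,[-0.41,-0.235,0.1],-14],
    [0.65,[-0.41,-0.235,0.1],-14],
    [0.65,[-0.41,-0.235,0.1],-14],
    [0.65,[-0.41,-0.235,0.1],-14],
    [0.65,[-0.41,-0.235,0.1],-14],
  ],
)

```text
clock: 1.3
ee_pos: [0.5176, 0.341, 0.3043]
tool_rot: [[-1.0, 0.022, -0.001], [0.022, 1.0, -0.0], [0.001, -0.0, -1.0]]
force: [0.6, 0.5, -0.9]
gripper_width: 0.652
finger_force: 0.0
```

```bash
python3 - <<'E'
from h import *
go(.517,.342,.232,178.8)
c=grab('scene'); V=cloud(c)
cv2.imwrite('pics/s1.png',cv2.resize(c['pixels'][100:260,80:290],(788,600),interpolation=cv2.INTER_CUBIC))
E
```

```text
t 1.3 shift [0.0006 0.001  0.0723] twist -0.06 F [ 0.6  0.5 -0.9] g 0.652 j [ 31.  22. 111.   0.  47. -58.]
```

View pics/s1.png

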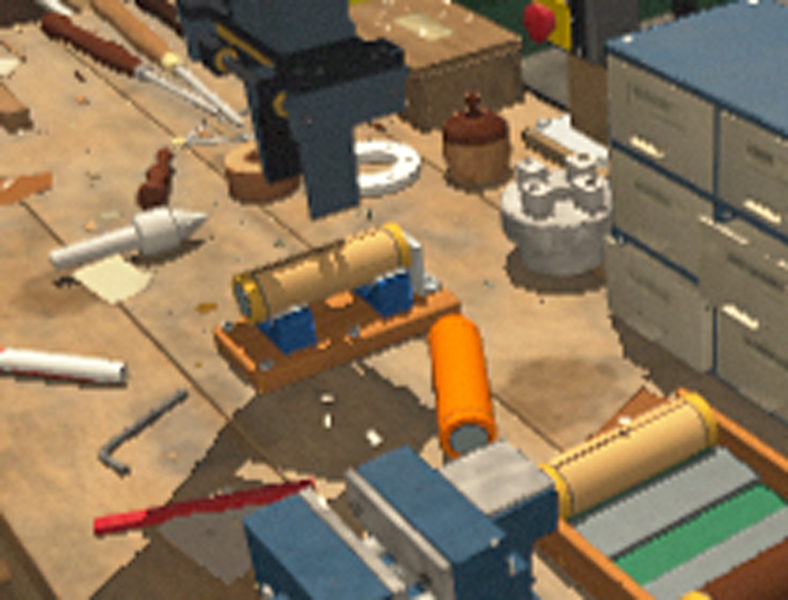

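The gripper is above the barrel at about (330,270), clear of the rests and stop. I go down and grip.

Call:
apply_moves(
  commands=[
    [0.65,[0.0,0.001,0.04],0],
    [0.65,[0.0,0.001,0.065],0],
    [0.65,[0.0,0.001,0.072],0],
    [0.65,[0.0,0.001,0.072],0],
    [0.3,[0.0,0.001,0.072],0],
    [0.3,[0.0,0.001,0.072],0],
    [0.3,[0.0,0.001,0.072],0],
    [0.3,[0.0,0.001,0.072],0],
    [0.3,[0.0,0.001,0.072],0],
  ],
  grip_force=25,
)

```text
clock: 2.25
ee_pos: [0.5178, 0.342, 0.2337]
tool_rot: [[-1.0, 0.02, 0.0], [0.02, 1.0, -0.001], [-0.0, -0.001, -1.0]]
force: [1.0, -10.7, 9.4]
gripper_width: 0.389
finger_force: 25.0
```

Call:
apply_moves(
  commands=[
    [0.3,[0,0,-0.02],0],
    [0.3,[0,0,-0.06],0],
    [0.3,[0,0,-0.1],0],
    [0.3,[0,0,-0.1],0],
    [0.3,[0,0,-0.1],0],
  ],
)

```text
clock: 2.75
ee_pos: [0.5175, 0.3425, 0.3338]
tool_rot: [[-1.0, 0.021, 0.002], [0.021, 1.0, 0.001], [-0.002, 0.001, -1.0]]
force: [-0.0, 0.0, -1.5]
gripper_width: 0.392
finger_force: 25.0
```

```bash
python3 - <<'E'
from h import *
go(.572,.0007,.333,180.2)
c=grab('scene'); V=cloud(c); s=telemetry.sense(); e=s['ee_pos']
m=(abs(V[...,0]-e[0])<.09)&(abs(V[...,1]-e[1])<.03)&(V[...,2]>.12)&(V[...,2]<.18)
q=V[m]; b=c['pixels'][m]
w=b[:,2].astype(int)-b[:,0]>40
print(q[w].min(0),q[w].max(0),w.sum())
T=load('top') ; t=grab('top'); V=cloud(t)
m=(abs(V[...,0]-e[0])<.09)&(abs(V[...,1]-e[1])<.05)&(V[...,2]>.13)&(V[...,2]<.18);b=t['pixels'];m&=(b[...,2].astype(int)-b[...,0]>40)
print(V[m].min(0),V[m].max(0),m.sum())
# cradle empty: strips symmetric; V rests blue & stop
for nm,xr in(('rest1',(.465,.49)),('rest2',(.545,.57))):
    m=(V[...,0]>xr[0])&(V[...,0]<xr[1])&(abs(V[...,1]-.342)<.05)&(V[...,2]>.02)&(V[...,2]<.055); q=V[m]; print(nm,len(q), q[:,1].min(),q[:,1].max()) if len(q) else 0
E
```

```text
t 2.75 shift [-0.0615 -0.3406  0.0005] twist -1.38 F [-0.   0.  -1.5] g 0.392 j [ 31.  20. 111.  -0.  49. -57.]
[0.45554848 0.31260289 0.13376616] [0.57695684 0.35904152 0.17907041] 491
[0.56075333 0.32467973 0.15078332] [0.57529698 0.34328199 0.17052324] 56
rest1 1 0.32164364695001924 0.32164364695001924
rest2 57 0.3080931935929207 0.34757173480775605
```

Call:
apply_moves(
  commands=[
    [0.3,[-0.063,-0.341,0],-1.4],
    [0.3,[-0.063,-0.341,0],-1.4],
    [0.3,[-0.063,-0.341,0],-1.4],
    [0.3,[-0.063,-0.341,0],-1.4],
    [0.3,[-0.063,-0.341,0],-1.4],
    [0.3,[-0.063,-0.341,0],-1.4],
    [0.3,[-0.063,-0.341,0],-1.4],
    [0.3,[-0.063,-0.341,0],-1.4],
    [0.3,[-0.063,-0.341,0],-1.4],
    [0.3,[-0.063,-0.341,0],-1.4],
    [0.3,[-0.063,-0.341,0],-1.4],
  ],
)

```text
clock: 3.95
ee_pos: [0.5732, 0.0014, 0.3323]
tool_rot: [[-1.0, -0.005, -0.001], [-0.005, 1.0, 0.0], [0.001, 0.0, -1.0]]
force: [-0.1, -0.8, -0.1]
gripper_width: 0.391
finger_force: 25.0
```

```bash
python3 - <<'E'
from h import *
go(.5735,.0007,.207,180.2)
c=grab('top')
cv2.imwrite('pics/t1.png',cv2.resize(c['pixels'][170:260,245:365],(800,600),interpolation=cv2.INTER_CUBIC))
E
```

```text
t 3.95 shift [-0.0004 -0.0008  0.1253] twist 0.11 F [-0.1 -0.8 -0.1] g 0.391 j [ -2.  16. 116.   0.  48. -93.]
```

View pics/t1.png

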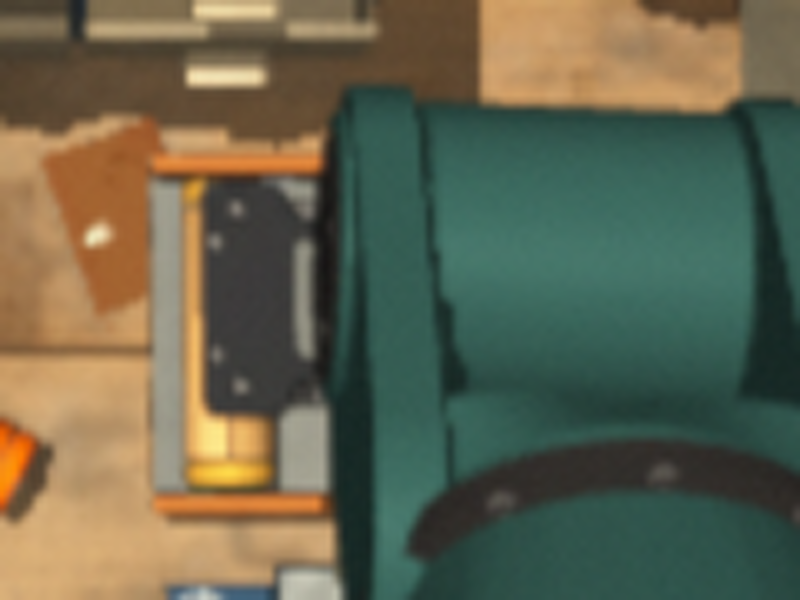

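The gripper stands over the tray, and the held barrel is between the end walls (rows 165 and 505). I lower most of the way.

Call:
apply_moves(
  commands=[
    [0.3,[0,-0.001,0.04],0.1],
    [0.3,[0,-0.001,0.08],0.1],
    [0.3,[0,-0.001,0.1],0.1],
    [0.3,[0,-0.001,0.1],0.1],
  ],
)

```text
clock: 4.4
ee_pos: [0.5723, 0.0002, 0.2301]
tool_rot: [[-1.0, -0.004, -0.005], [-0.004, 1.0, 0.0], [0.005, 0.0, -1.0]]
force: [-0.8, 0.5, -1.1]
gripper_width: 0.388
finger_force: 25.0
```

```bash
python3 - <<'E'
from h import *
go(.5735,.0007,.2078,180.2)
c=grab('scene')
K=c['camera_matrix']; q=c['R']@np.array([.572,0,.04])+c['t']; u,v=(K@q)[:2]/q[2]; print(u,v)
u,v=int(u),int(v)
cv2.imwrite('pics/s2.png',cv2.resize(c['pixels'][v-48:v+48,u-64:u+64],(800,600),interpolation=cv2.INTER_CUBIC))
E
```

```text
t 4.4 shift [-0.0013  0.0005  0.0223] twist 0.0 F [-0.8  0.5 -1.1] g 0.388 j [ -2.  26. 117.  -0.  37. -93.]
265.6789013612559 231.40603291097804
```

View pics/s2.png

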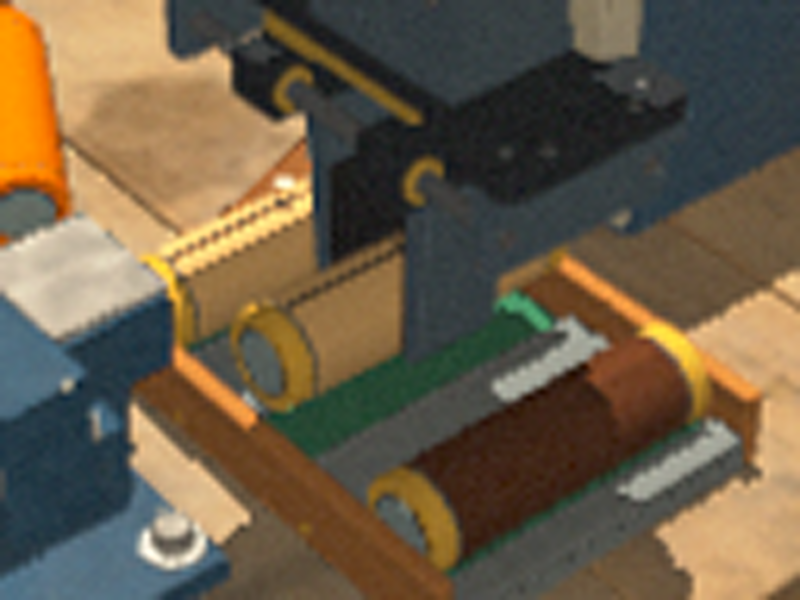

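The held barrel is just above the green groove, its near end (270,360) inside the wall, like the dark barrel's. I lower and check the force.

Call:
apply_moves(
  commands=[
    [0.3,[-0.001,0,0.01],0],
    [0.3,[-0.001,0,0.016],0],
    [0.3,[-0.001,0,0.019],0],
    [0.3,[-0.001,0,0.021],0],
    [0.3,[-0.001,0,0.022],0],
  ],
)

```text
clock: 4.95
ee_pos: [0.5745, -0.0007, 0.2109]
tool_rot: [[-1.0, -0.002, 0.0], [-0.002, 1.0, -0.0], [-0.0, -0.0, -1.0]]
force: [-0.3, 0.6, -1.3]
gripper_width: 0.389
finger_force: 25.0
```

Call:
apply_moves(
  commands=[
    [0.3,[0,0,0.001],0],
    [0.3,[0,0,0.002],0],
    [0.3,[0,0,0.002],0],
  ],
)

```text
clock: 5.25
ee_pos: [0.5745, -0.0007, 0.2087]
tool_rot: [[-1.0, -0.002, 0.0], [-0.002, 1.0, 0.0], [-0.0, 0.0, -1.0]]
force: [0.2, 0.1, -0.7]
gripper_width: 0.392
finger_force: 25.0
```

Call:
apply_moves(
  commands=[
    [0.3,[0,0,0.001],0],
    [0.3,[0,0,0.001],0],
    [0.6,[0,0,0.001],0],
    [0.6,[0,0,0.001],0],
    [0.6,[0,0,0.001],0],
    [0.6,[0,0,0.001],0],
    [0.6,[0,0,-0.03],0],
    [0.6,[0,0,-0.07],0],
    [0.6,[0,0,-0.1],0],
    [0.6,[0,0,-0.1],0],
  ],
)

```text
clock: 6.25
ee_pos: [0.5757, -0.0007, 0.3127]
tool_rot: [[-1.0, -0.002, 0.006], [-0.002, 1.0, -0.0], [-0.006, -0.0, -1.0]]
force: [0.2, -0.2, 0.2]
gripper_width: 0.603
finger_force: 0.0
```

```bash
python3 - <<'E'
from h import *
go(.572,-.069,.31,180.2)
c=grab('scene'); cv2.imwrite('pics/s3.png',cv2.resize(c['pixels'][183:279,201:329],(800,600),interpolation=cv2.INTER_CUBIC))
E
```

```text
t 6.25 shift [ 0.0038 -0.0683  0.0027] twist -0.07 F [ 0.2 -0.2  0.2] g 0.603 j [ -2.  18. 116.  -0.  45. -93.]
```

View pics/s3.png

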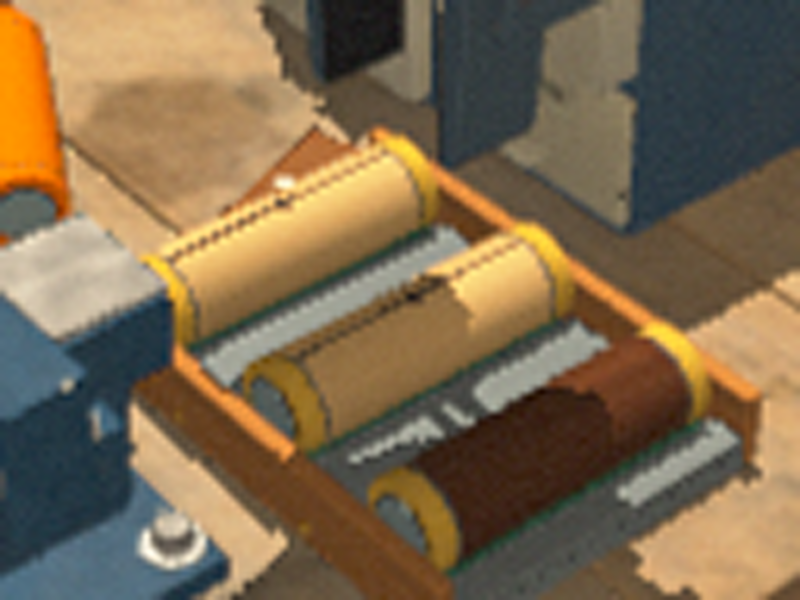

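The pale barrel lies flat in the middle groove, (410,330), parallel to its neighbours. Next is the dark barrel at (540,450).

Call:
apply_moves(
  commands=[
    [0.6,[0.004,-0.04,0],0],
    [0.6,[0.004,-0.068,0],0],
    [0.6,[0.004,-0.068,0],0],
    [0.6,[0.004,-0.068,0],0],
    [0.6,[0.004,-0.068,0.04],0],
    [0.6,[0.004,-0.068,0.08],0],
    [0.6,[0.004,-0.068,0.1],0],
    [0.6,[0.004,-0.068,0.1],0],
    [0.6,[0.004,-0.068,0.1],0],
  ],
)

```text
clock: 7.2
ee_pos: [0.5704, -0.0678, 0.2078]
tool_rot: [[-1.0, -0.003, -0.002], [-0.003, 1.0, 0.0], [0.002, 0.0, -1.0]]
force: [0.4, 0.4, 0.2]
gripper_width: 0.602
finger_force: 0.0
```

Call:
apply_moves(
  commands=[
    [0.3,[0,-0.001,0],0],
    [0.3,[0,-0.001,0],0],
    [0.3,[0,-0.001,0],0],
    [0.3,[0,-0.001,0],0],
    [0.3,[0,-0.001,0],0],
  ],
  grip_force=30,
)

```text
clock: 7.7
ee_pos: [0.5705, -0.0697, 0.2088]
tool_rot: [[-1.0, -0.002, 0.0], [-0.002, 1.0, -0.0], [-0.0, -0.0, -1.0]]
force: [-0.2, 0.5, -1.2]
gripper_width: 0.387
finger_force: 30.0
```

Call:
apply_moves(
  commands=[
    [0.3,[0,0,-0.02],0],
    [0.3,[0,0,-0.06],0],
    [0.3,[0,0,-0.1],0],
    [0.3,[0,0,-0.125],0],
    [0.3,[0,0,-0.125],0],
  ],
)

```text
clock: 8.2
ee_pos: [0.5715, -0.0699, 0.3373]
tool_rot: [[-1.0, -0.002, 0.006], [-0.002, 1.0, -0.001], [-0.006, -0.001, -1.0]]
force: [0.9, 0.5, -1.3]
gripper_width: 0.385
finger_force: 30.0
```

```bash
python3 - <<'E'
from h import *
go(.508,.3415,.332,178.8)
E
```

```text
t 8.2 shift [0.0627 0.4115 0.0046] twist 1.32 F [ 0.9  0.5 -1.3] g 0.385 j [ -9.  16. 116.  -0.  48. -99.]
```

Call:
apply_moves(
  commands=[
    [0.3,[0.063,0.411,0],1.3],
    [0.3,[0.063,0.411,0],1.3],
    [0.3,[0.063,0.411,0],1.3],
    [0.3,[0.063,0.411,0],1.3],
    [0.3,[0.063,0.411,0],1.3],
    [0.3,[0.063,0.411,0],1.3],
    [0.3,[0.063,0.411,0],1.3],
    [0.3,[0.063,0.411,0],1.3],
    [0.3,[0.063,0.411,0],1.3],
    [0.3,[0.063,0.411,0],1.3],
    [0.3,[0.063,0.411,0],1.3],
    [0.3,[0.063,0.411,0],1.3],
  ],
)

```text
clock: 9.4
ee_pos: [0.5069, 0.3398, 0.3332]
tool_rot: [[-1.0, 0.022, -0.001], [0.022, 1.0, -0.001], [0.001, -0.001, -1.0]]
force: [0.0, -0.4, -0.4]
gripper_width: 0.389
finger_force: 30.0
```

```bash
python3 - <<'E'
from h import *
go(.508,.3415,.24,178.8)
s=telemetry.sense(); e=s['ee_pos']
c=grab('scene'); V=cloud(c); b=c['pixels'].astype(int)
m=(abs(V[...,0]-e[0])<.09)&(abs(V[...,1]-e[1])<.03)&(V[...,2]>.13)&(V[...,2]<.18)&(b[...,2]-b[...,0]>20)
q=V[m];print(e,len(q),q.min(0),q.max(0))
y=m&(b[...,2]>110)&(b[...,1]>80);q=V[y];print('brass',len(q),np.percentile(q[:,0],[0,25,75,100]))
# empty cradle: stop face & V rests
m=(abs(V[...,1]-.341)<.016)&(V[...,0]>.56)&(V[...,0]<.60)&(V[...,2]>.03)&(V[...,2]<.055);q=V[m];print('stop',len(q),np.percentile(q[:,0],[0,5,25,50,75]))
blue=(b[...,0]>b[...,2]+30)&(abs(V[...,1]-.342)<.05)&(V[...,2]>.018)&(V[...,2]<.06)
for xr in((.455,.512),(.525,.58)):
    q=V[blue&(V[...,0]>xr[0])&(V[...,0]<xr[1])]; print('rest',len(q),np.percentile(q[:,0],[0,5,95,100]),q[:,1].min(),q[:,1].max())
K=c['camera_matrix']; q=c['R']@np.array([.516,.342,.09])+c['t']; u,v=((K@q)[:2]/q[2]).astype(int)
cv2.imwrite('pics/s4.png',cv2.resize(b[v-60:v+60,u-80:u+80].astype(np.uint8),(800,600),interpolation=cv2.INTER_CUBIC)); print(u,v)
E
```

```text
t 9.4 shift [-0.0012  0.0018  0.0932] twist -0.04 F [ 0.  -0.4 -0.4] g 0.389 j [ 32.  19. 112.  -0.  49. -57.]
[0.50686155 0.33980368 0.33322291] 506 [0.44605051 0.31161389 0.13371486] [0.56834534 0.36774296 0.17226862]
brass 130 [0.44642629 0.44859376 0.56080814 0.56834534]
stop 60 [0.56018597 0.56151234 0.56848091 0.57922011 0.58000265]
rest 123 [0.46797522 0.46865002 0.49003868 0.49199483] 0.31256335804406615 0.3667058627520849
rest 118 [0.54403403 0.54480219 0.56623789 0.56913502] 0.31151676363129366 0.3652244817802608
163 159
```

View pics/s4.png

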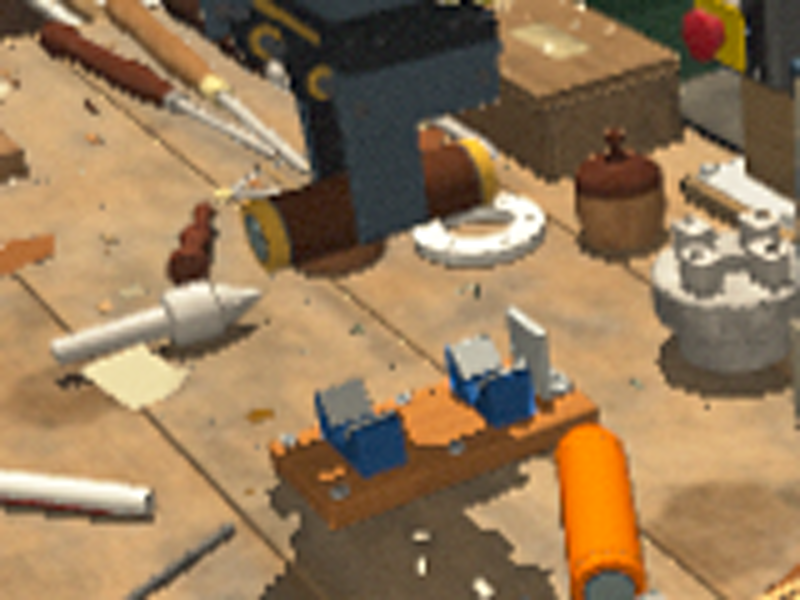

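The dark barrel hangs level in the jaws at (370,210). Both V-rests (360,430) and (490,380) and the stop (530,350) are free. I lower it short of the stop to just above the seat.

Call:
apply_moves(
  commands=[
    [0.3,[-0.002,0.0018,0.03],0],
    [0.3,[-0.002,0.0018,0.06],0],
    [0.3,[-0.002,0.0018,0.085],0],
    [0.3,[-0.002,0.0018,0.092],0],
    [0.3,[-0.002,0.0018,0.092],0],
    [0.3,[-0.002,0.0018,0.092],0],
  ],
)

```text
clock: 10.05
ee_pos: [0.5093, 0.3427, 0.2429]
tool_rot: [[-1.0, 0.021, 0.001], [0.021, 1.0, 0.001], [-0.001, 0.001, -1.0]]
force: [-0.1, 0.1, -1.3]
gripper_width: 0.391
finger_force: 30.0
```

Call:
apply_moves(
  commands=[
    [0.3,[0,-0.001,0.003],0],
    [0.3,[0,-0.001,0.005],0],
    [0.3,[-0.003,-0.001,0.005],0],
    [0.3,[-0.006,-0.001,0.005],0],
    [0.3,[-0.006,-0.001,0.005],0],
    [0.3,[-0.006,-0.001,0.005],0],
  ],
)

```text
clock: 10.65
ee_pos: [0.5148, 0.3418, 0.2368]
tool_rot: [[-1.0, 0.021, 0.0], [0.021, 1.0, 0.0], [-0.0, 0.0, -1.0]]
force: [-0.3, -0.3, -0.6]
gripper_width: 0.392
finger_force: 30.0
```

Call:
apply_moves(
  commands=[
    [0.3,[-0.001,0,0],0],
    [0.3,[-0.002,0,0],0],
    [0.3,[-0.002,0,0],0],
  ],
)

```text
clock: 10.95
ee_pos: [0.5168, 0.3418, 0.2368]
tool_rot: [[-1.0, 0.02, 0.0], [0.02, 1.0, 0.0], [-0.0, 0.0, -1.0]]
force: [-0.3, 0.3, -0.8]
gripper_width: 0.391
finger_force: 30.0
```

Call:
apply_moves(
  commands=[
    [0.3,[-0.001,0,0],0],
    [0.3,[-0.001,0,0],0],
  ],
)

```text
clock: 11.15
ee_pos: [0.5178, 0.3417, 0.2367]
tool_rot: [[-1.0, 0.02, 0.0], [0.02, 1.0, 0.0], [-0.0, 0.0, -1.0]]
force: [0.8, 0.7, -1.1]
gripper_width: 0.389
finger_force: 30.0
```

Call:
apply_moves(
  commands=[
    [0.3,[-0.0005,0,0],0],
    [0.3,[-0.001,0,0],0],
    [0.3,[-0.001,0,0],0],
  ],
)

```text
clock: 11.45
ee_pos: [0.5187, 0.3417, 0.2367]
tool_rot: [[-1.0, 0.02, -0.0], [0.02, 1.0, -0.0], [0.0, -0.0, -1.0]]
force: [0.0, 1.0, -1.9]
gripper_width: 0.388
finger_force: 30.0
```

Call:
apply_moves(
  commands=[
    [0.3,[-0.0005,0,0],0],
    [0.3,[-0.001,0,0],0],
    [0.3,[-0.001,0,0],0],
  ],
)

```text
clock: 11.75
ee_pos: [0.5192, 0.3417, 0.2365]
tool_rot: [[-1.0, 0.021, -0.002], [0.021, 1.0, -0.0], [0.002, -0.001, -1.0]]
force: [-6.9, 1.0, 2.7]
gripper_width: 0.392
finger_force: 30.0
```

The stop is found at TCP x = 0.519. I ease back slightly and lower into the V in small steps.

Call:
apply_moves(
  commands=[
    [0.3,[0.0005,0,0.0005],0],
    [0.3,[0.0005,0,0.001],0],
    [0.3,[0.0005,0,0.001],0],
  ],
)

```text
clock: 12.05
ee_pos: [0.519, 0.3417, 0.2356]
tool_rot: [[-1.0, 0.02, -0.001], [0.02, 1.0, -0.0], [0.001, -0.0, -1.0]]
force: [-4.9, 1.1, 0.5]
gripper_width: 0.39
finger_force: 30.0
```

Call:
apply_moves(
  commands=[
    [0.3,[0,0,0.0003],0],
    [0.3,[0,0,0.0005],0],
    [0.3,[0,0,0.0005],0],
  ],
)

```text
clock: 12.35
ee_pos: [0.519, 0.3417, 0.2352]
tool_rot: [[-1.0, 0.02, -0.001], [0.02, 1.0, -0.0], [0.001, -0.0, -1.0]]
force: [-6.3, -0.5, 1.6]
gripper_width: 0.387
finger_force: 30.0
```

Call:
apply_moves(
  commands=[
    [0.3,[0,0,0.0003],0],
    [0.3,[0,0,0.0005],0],
    [0.3,[0,0,0.0005],0],
  ],
)

```text
clock: 12.65
ee_pos: [0.519, 0.3417, 0.2348]
tool_rot: [[-1.0, 0.021, -0.001], [0.021, 1.0, -0.0], [0.001, -0.0, -1.0]]
force: [-6.5, 0.4, 4.7]
gripper_width: 0.389
finger_force: 30.0
```

Call:
apply_moves(
  commands=[
    [0.3,[0,0,0.0003],0],
    [0.3,[0,0,0.0005],0],
    [0.3,[0,0,0.0005],0],
  ],
)

```text
clock: 12.95
ee_pos: [0.5191, 0.3417, 0.2347]
tool_rot: [[-1.0, 0.021, -0.001], [0.021, 1.0, -0.0], [0.001, -0.0, -1.0]]
force: [-9.0, -1.1, 11.2]
gripper_width: 0.391
finger_force: 30.0
```

Call:
apply_moves(
  commands=[
    [0.3,[0.0003,0,0.0002],0],
    [0.3,[0.0003,0,0.0004],0],
    [0.3,[0.0003,0,0.0004],0],
    [0.3,[0.0003,0,0.0004],0],
  ],
)

```text
clock: 13.35
ee_pos: [0.519, 0.3417, 0.2346]
tool_rot: [[-1.0, 0.021, -0.0], [0.021, 1.0, -0.0], [0.0, -0.0, -1.0]]
force: [-8.9, -2.6, 15.6]
gripper_width: 0.386
finger_force: 30.0
```

```bash
python3 - <<'E'
from h import *
s=telemetry.sense(); print(s['force'],s['wrist_torque'],s['finger_force'],s['ee_pos'])
c=grab('scene'); V=cloud(c); b=c['pixels'].astype(int)
m=(abs(V[...,0]-.518)<.09)&(abs(V[...,1]-.34)<.022)&(V[...,2]>.062)&(V[...,2]<.08)&(b[...,2]-b[...,0]>20);q=V[m];print(len(q),q.min(0),q.max(0))
cv2.imwrite('pics/s5.png',cv2.resize(b[99:219,83:243].astype(np.uint8),(800,600),interpolation=cv2.INTER_CUBIC))
print(telemetry.sense()['force'])
E
```

```text
[-8.93492695 -2.6077366  15.60509224] [-0.58191026  1.5754233  -0.06689707] 30.000763535499573 [0.51898039 0.34169501 0.23464407]
185 [0.45761758 0.32263617 0.06201404] [0.57807083 0.3580798  0.07164489]
[-7.86521098 -3.417259   15.49068116]
```

View pics/s5.png

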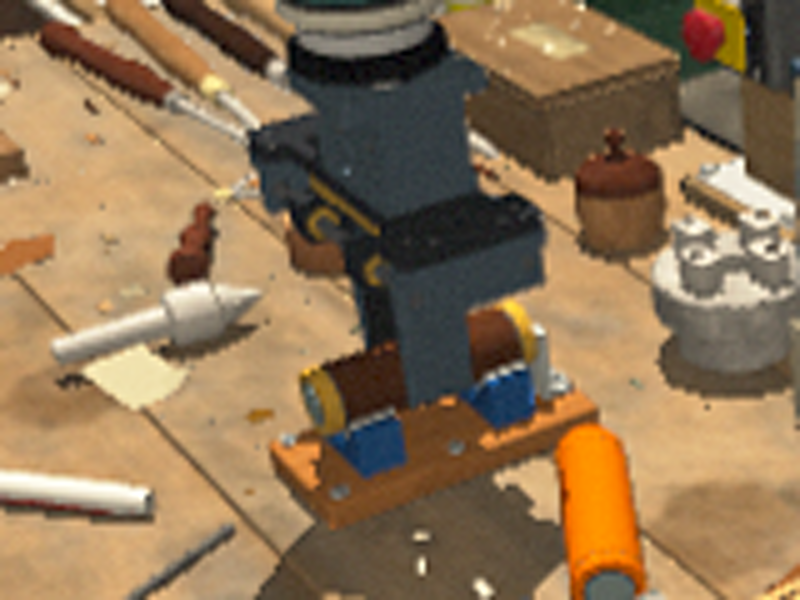

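The dark barrel rests in both Vs with its ring at the stop (525,330). It is pressed with 15.6 N and the sideways force is small. I hold briefly, then hand in.

Call:
apply_moves(
  commands=[
    [0.3,[0,0,0],0],
    [0.3,[0,0,0],0],
    [0.3,[0,0,0],0],
    [0.3,[0,0,0],0],
    [0.3,[0,0,0],0],
  ],
)

```text
clock: 13.9
ee_pos: [0.519, 0.3417, 0.2347]
tool_rot: [[-1.0, 0.02, -0.0], [0.02, 1.0, -0.0], [0.0, -0.0, -1.0]]
force: [-8.9, -2.4, 15.4]
gripper_width: 0.392
finger_force: 30.0
```

```bash
python3 -c "
from h import *
print(telemetry.sense()['force']); print(manip.hand_in())"
```

```text
[-8.93221382 -2.38436679 15.36240416]
the job is handed in; nothing more can be done
None
```

The pale barrel lies released in the tray's middle groove, and the dark barrel is in the cradle against the stop, still gripped and pressed down with about 15 N; I handed the job in at about 14 s, and no verdict came back.

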